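# Draw the bottom board pallet and clamp it in the holder

## Robot

A 6-joint arm with a two-finger parallel gripper is mounted at the origin on the work surface. World frame = base frame: x ahead of the robot, y to its left, z up, the work surface at z = 0. Lengths are in m, angles in rad, forces in N, time in s.
With the tool pointing down it reaches from about 0.375 to 0.975 m from the base axis. Payload 3.8 kg.
Tool frame: the origin (TCP) lies at the very end of the fingers, on their centre line; the grasp point (between the pads) lies 19 mm behind it; z points along the fingers, y is the direction in which the jaws open and shut (so a half turn about z gives the same grasp; the last joint's range is limited). The gripper opens to 88 mm and grips with 3 to 60 N. Pads are 18 mm wide; open, the fingers measure 123 mm over their backs; the gripper's body (75 mm by 187 mm) begins 45 mm behind the grasp point.
Start: joints at [1.083, 0.264, 1.604, -0, 1.274, -0.037], TCP at [0.294, 0.608, 0.239] pointing down, gripper open.
Joint ranges: [-2.63, 2.63], [-0.94, 2.18], [0.31, 2.57], [-1.31, 4.45], [0, 2.66], [-2.55, 2.55]. Speed limits (rad/s): [2.57, 2.57, 3.14, 3.14, 3.14, 3.14].

## Interface

Orientations are given as a unit quaternion [w, x, y, z].
In Python, from station import ctrl, viewer gives the robot as it stands.
- The arm moves only by the shell command python3 -m handwheel 'ROWS' [OPENING] [FORCE]. ROWS is JSON, a list of rows, each a list of 2 entries, a list of its own where there are three numbers: the shift along the tool's x, y, z scaled (see below), then the turn about the tool's z scaled (see below). In form: [[[dx, dy, dz], spin], ...]. A call has 1 to 8 rows; each row shifts and turns the pose as measured when the row begins, along the tool's axes as they then stand; what a row does not reach is not made up. The controller multiplies each number of a shift by 120 mm and each number of a turn by 30 degrees. A row lasts 1/8 s, in which the tool goes at most 62.5 mm and 10.7 degrees, less where a joint would pass 70% of its speed; a pose out of reach is approached as far as the arm can. A call with a number of a shift or a turn outside -1 to 1 is refused whole. A call with a gripper value outside its range is refused whole. OPENING is the opening, from 0 (shut) to 1 (fully open), set as the call begins (- or left out, the last holds). The fingers move at their own pace and stop on an object; FORCE is the grip in N (left out, the last holds). Time passes only in rows, so rows that do not move let the fingers close. It gives the time, the measured TCP pose, the force and the opening at its end, in the units of the state.
- ctrl.observe(): the state, without advancing time (a new reading comes with each control period).
- viewer.camera(name): name is "side" or "top"; returns a dict with "image" (480x640x3 uint8, blue, green, red), "camera_matrix" (3x3 intrinsics, pixels), "eye" and "orientation" of the camera in the world. Camera axes: x right, y up, looking along -z (the intrinsics and any distortion apply to the point x, -y, -z); pixel columns grow to the right and rows downward; lengths in m; the calibration is good to about 2 mm. A picture is of the moment at which its call begins. There is no depth.
- ctrl.job_done(): hands the job in, once; it reports no verdict.
The state is a dict: "t": time; "qpos": joint angles; "joint_velocities": joint speeds; "tau": joint torques, N m; "ee_pos": TCP position; "tool_rot": TCP orientation; "contact_force": force on the tool from outside, world axes, zero at the start; "wrist_torque": the same for the moment, N m; "finger_gap": finger opening in m.
Only numpy, scipy, OpenCV 4.12 (cv2) and the standard library are available. Lean on these libraries where they do the work, as an engineer would, in place of code of your own. Each camera call takes 0.05 s, during which the arm holds its last target.

## Task

Draw the bottom board pallet out of the stack magazine, leaving the other three stacked in the magazine. Set it down, without dropping it, face up on the bed of the board holder, lengthwise and centred across the bed, and let go of it while the sliding jaw is still open; then slide the jaw up until the pallet is held with no gap between the two jaws. Do not disturb the screwdriver, jar and brush.

Things in the scene. Friction and masses are not known exactly. Their poses are not given: they have to be found in the camera images.
- magazine: grey pedestal with a steel stack chute, fixed to the bench. Origin on the bench under the middle of the chute; the bottom pallet is drawn out along its -x. Floor 34 mm above the bench, x -70 to +70 mm, 62 mm wide. Chute 133 (x) by 54 mm (y) inside; low corner walls and a back plate, tops 76 mm above the bench. Beyond the floor's edge there is only the bench, 34 mm lower.
- gate (a point): middle of the lower edge of the gate bar across the chute's front, 14 mm above the chute floor (bar 4 mm thick, at magazine x -70.5 to -66.5 mm, top 74 mm above the bench). Only the bottom pallet passes under it; the next is held back and drops 10 mm to the floor once the bottom one is out. Lift only when the whole pallet is past the gate.
- pallet_bottom: aluminium slab 130 x 50 x 10 mm (x, y, z), about 0.16 kg, circuit board let in flush with its upper face; all four alike. Origin at the slab's middle (half-way up), z up. Bottom of the stack, left sticking 41 to 51 mm out under the gate, level, its middle 39 mm above the bench. That end is taken by its long sides, 50 mm apart; drawing it takes under 6 N.
- pallet_2: aluminium slab 130 x 50 x 10 mm (x, y, z), about 0.16 kg, circuit board let in flush with its upper face; all four alike. Origin at the slab's middle (half-way up), z up. Second from the bottom, inside the chute.
- pallet_3: aluminium slab 130 x 50 x 10 mm (x, y, z), about 0.16 kg, circuit board let in flush with its upper face; all four alike. Origin at the slab's middle (half-way up), z up. Third from the bottom.
- pallet_top: aluminium slab 130 x 50 x 10 mm (x, y, z), about 0.16 kg, circuit board let in flush with its upper face; all four alike. Origin at the slab's middle (half-way up), z up. Top of the stack.
- holder: board holder fixed to the bench. Origin on the bench under the bed; x along the bed. Base plate 8 mm thick, 90 mm wide, x -93.5 to 121.5 mm. Bed: bar 34 mm wide, top 34 mm above the bench, x -84 to +116 mm, centred on y = 0; a pallet overhangs it 8 mm each side, fingers pass beside it. A clamped pallet has its middle at x = -5 mm, y = 0, 39 mm up, length along x, either way round.
- fixed_jaw (a point): middle of the lower edge of the fixed jaw's clamping face, on the bed at holder x = -70 mm, looking to holder +x; the jaw is a steel block 40 mm wide, 14 mm thick, top 48 mm above the bench
- jaw (a joint): sliding jaw of the holder, black block 14 mm thick, 46 mm wide, top 62.5 mm above the bench. Value in m: 0 fully open, growing towards the fixed jaw (holder -x). Clamping face at holder x = 90 mm minus the value. Starts at 0 to 10 mm, meets a pallet lying against the fixed jaw at 30 mm (end stop 45 mm). About 2.5 N of friction; stays where it is left.
- jaw_back (a point): middle of the sliding jaw's outer face (the face that is pushed, looking to holder +x), 50 mm above the bench, 14 mm behind its clamping face.
- screwdriver_grip (a point): middle of the handle of a screwdriver lying on the bench, 190 mm long, bystander
- flux_jar: closed amber jar, 54 mm across, 55 mm high, origin under its base, bystander
- brush_grip (a point): handle of a cleaning brush lying on the bench, 170 mm long, bystander
Things that resemble listed ones, but are neither listed nor needed, are in the scene too. Leave any red look-alike of the holder alone. There is more than one size of the magazine; the job needs the smaller.

How it is judged:
On the way, in this order (a step that is already met when the one before it is completed fails the run):
1. the bottom pallet is drawn clear of the magazine, the other three still in it (x of pallet_bottom in the frame of magazine below -0.136 m and x of pallet_2 in the frame of magazine between -0.012 and 0.012 m and y of pallet_2 in the frame of magazine between -0.01 and 0.01 m and x of pallet_3 in the frame of magazine between -0.012 and 0.012 m and y of pallet_3 in the frame of magazine between -0.01 and 0.01 m and x of pallet_top in the frame of magazine between -0.012 and 0.012 m and y of pallet_top in the frame of magazine between -0.01 and 0.01 m), for 0.1 s.
2. the pallet lies flat on the holder's bed between the jaws, released, the jaw still open (y of pallet_bottom in the frame of holder between -0.008 and 0.008 m and z of pallet_bottom in the frame of holder between 0.036 and 0.042 m and angle between the x axis of pallet_bottom and the x axis of holder, either way round below 0.09 rad and angle between pallet_bottom's own z axis and vertical below 0.05 rad and x of pallet_bottom in the frame of holder between -0.008 and 0.026 m and contact force between the fingers and pallet_bottom below 0.1 N and value of joint jaw below 0.02 m and linear speed of pallet_bottom below 0.02 m/s), for 0.2 s.
At the end, for the whole second after the job is handed in: The bottom pallet lies face up on the bed, lengthwise (5 degrees), centred across (8 mm), between the jaws: its middle within 2.5 mm of holder x = -5 mm, jaw at 27.5 to 32.5 mm, released, at rest. The other three lie flat in the magazine, within 12 mm (x) and 10 mm (y) of its middle (y of pallet_bottom in the frame of holder between -0.008 and 0.008 m and z of pallet_bottom in the frame of holder between 0.036 and 0.042 m and angle between the x axis of pallet_bottom and the x axis of holder, either way round below 0.09 rad and angle between pallet_bottom's own z axis and vertical below 0.05 rad and x of pallet_bottom in the frame of holder between -0.0075 and -0.0025 m and value of joint jaw between 0.0275 and 0.0325 m and linear speed of pallet_bottom below 0.01 m/s and contact force between the fingers and pallet_bottom below 0.1 N and x of pallet_2 in the frame of magazine between -0.012 and 0.012 m and y of pallet_2 in the frame of magazine between -0.01 and 0.01 m and x of pallet_3 in the frame of magazine between -0.012 and 0.012 m and y of pallet_3 in the frame of magazine between -0.01 and 0.01 m and x of pallet_top in the frame of magazine between -0.012 and 0.012 m and y of pallet_top in the frame of magazine between -0.01 and 0.01 m and angle between each of pallet_2, pallet_3, pallet_top's own z axis and vertical below 0.06 rad and height (world z) of pallet_2 below 0.043 m and height (world z) of pallet_3 below 0.053 m and height (world z) of pallet_top below 0.063 m); the robot touches nothing.
It fails at once if one of the upper three pallets leaves the magazine (x of any of pallet_2, pallet_3, pallet_top in the frame of magazine below -0.03 m or x of any of pallet_2, pallet_3, pallet_top in the frame of magazine above 0.03 m or height (world z) of any of pallet_2, pallet_3, pallet_top above 0.11 m).
It fails at once if the bottom pallet falls or is dropped (height (world z) of pallet_bottom below 0.025 m or angle between pallet_bottom's own z axis and vertical above 0.8 rad or (linear speed of pallet_bottom above 0.45 m/s and contact force between the fingers and pallet_bottom below 0.1 N)).
It fails at once if a bystander (screwdriver, jar, brush) is moved by more than 25 mm or the jar tipped (distance of any of screwdriver_grip, flux_jar, brush_grip from where it was at the start of the episode above 0.025 m or angle between flux_jar's own z axis and vertical above 0.5 rad).
It also fails if it takes over 58 s, if anything falls off the work surface, if the arm or the gripper's body presses on something with over 40 N, if the wrist force passes 120 N, or if a joint passes its speed limit or range.

## Working session

There is one attempt and no reset: what is moved stays moved. The work goes in short steps, Python scripts to look and compute and a shell command to move; the robot and the scene stay as the last step left them, time stands still between calls to the robot, and variables do not carry over. Pictures are saved under pics/ and viewed, and the job is handed in when it is done.

```bash
ls -la; mkdir -p pics; python3 - <<'E'
from station import ctrl, viewer
import cv2, numpy as np
s=ctrl.observe(); print(s)
for n in ("side","top"):
    c=viewer.camera(n); cv2.imwrite(f"pics/{n}0.png",c["image"])
    print(n,[ (k,c[k]) for k in c if k!="image"])
E
```

```text
total 12
drwxr-xr-x  3 agent agent 4096 Dec  7 15:02 .
drwxr-xr-x 23 root  root  4096 Dec  7 15:02 ..
drwxr-xr-x  2 agent agent 4096 Dec  7 15:02 pics
{'t': 0.0, 'qpos': array([ 1.08311336e+00,  2.64742251e-01,  1.60534122e+00, -5.02992247e-05,
        1.27369138e+00, -3.69080213e-02]), 'joint_velocities': array([ 0.00158859, -0.00024842, -0.00166534, -0.00032526, -0.00053032,
       -0.00122614]), 'tau': array([-9.59499594e-04, -5.02102804e+01, -3.56881607e+01,  7.30678858e-02,
        2.94521952e-02, -1.56165115e-04]), 'ee_pos': array([0.29376796, 0.60694923, 0.23741304]), 'tool_rot': array([-2.59702906e-04,  2.23476715e-01,  9.74708657e-01, -1.06001532e-03]), 'contact_force': array([ 0.67300877,  0.1019659 , -0.04540574]), 'wrist_torque': array([ 0.00510632, -0.0481612 ,  0.00441188]), 'finger_gap': 0.08832949904119239}
side [('camera_matrix', array([[562.74615862,   0.        , 317.04944951],
       [  0.        , 562.74615862, 243.26669709],
       [  0.        ,   0.        ,   1.        ]])), ('eye', array([-0.26069052, -0.74419771,  1.0153101 ])), ('orientation', array([ 0.85528789,  0.40400733, -0.13960882, -0.29286528]))]
top [('camera_matrix', array([[453.68262574,   0.        , 319.59636444],
       [  0.        , 453.68262574, 231.97463347],
       [  0.        ,   0.        ,   1.        ]])), ('eye', array([0.25818535, 0.19332735, 1.45028498])), ('orientation', array([ 0.7153523 ,  0.03826377, -0.0572369 , -0.69536387]))]
```

View pics/side0.png

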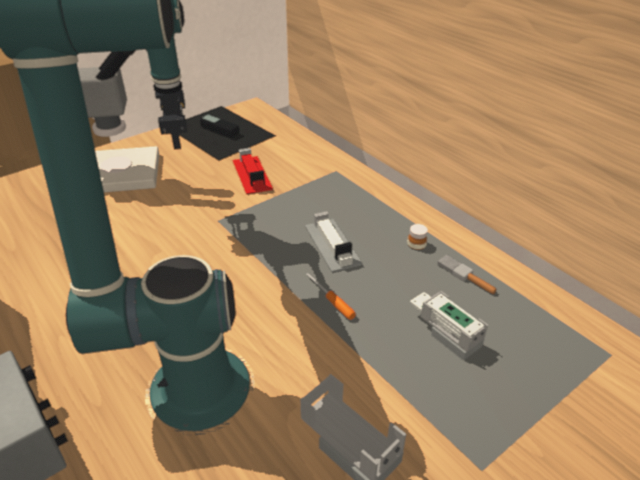

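View pics/top0.png

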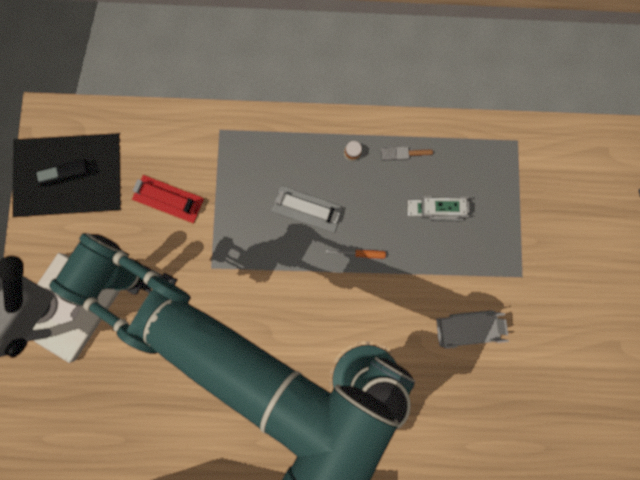

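Top view: the small magazine is at about (445,208) with its pallet sticking out left (416,208). The grey holder is at (307,209), the jar at (353,150), the brush at (407,153) and the screwdriver at (360,253). The large empty magazine is at (473,328) and the red look-alike at (168,199). I'll zoom in next.

```bash
python3 - <<'E'
import cv2
a=cv2.imread("pics/top0.png"); b=cv2.imread("pics/side0.png")
def z(im,x0,y0,w,h,n):
    f=800//w if 800//w*h<=600 else 600//h
    cv2.imwrite(n,cv2.resize(im[y0:y0+h,x0:x0+w],None,fx=f,fy=f,interpolation=cv2.INTER_CUBIC)); print(n,f)
z(a,400,185,80,50,"pics/t_mag.png"); z(a,265,180,90,60,"pics/t_hol.png")
z(b,405,280,90,80,"pics/s_mag.png"); z(b,300,205,66,70,"pics/s_hol.png")
E
```

```text
pics/t_mag.png 10
pics/t_hol.png 8
pics/s_mag.png 7
pics/s_hol.png 8
```

View pics/t_mag.png

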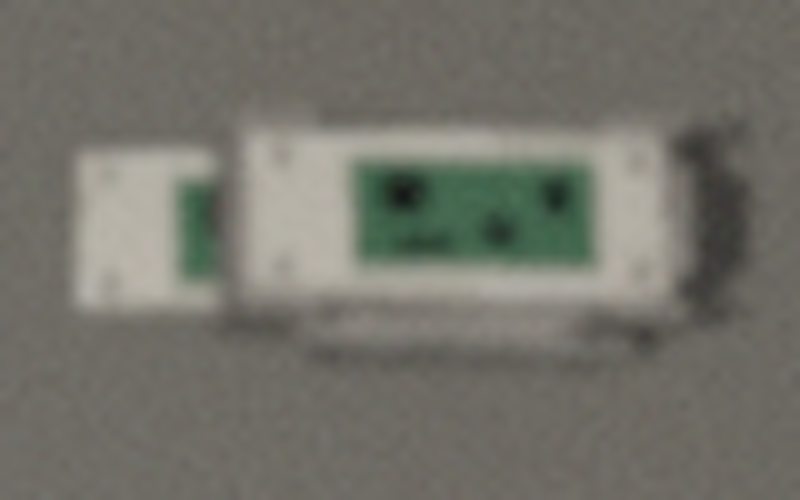

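View pics/t_hol.png

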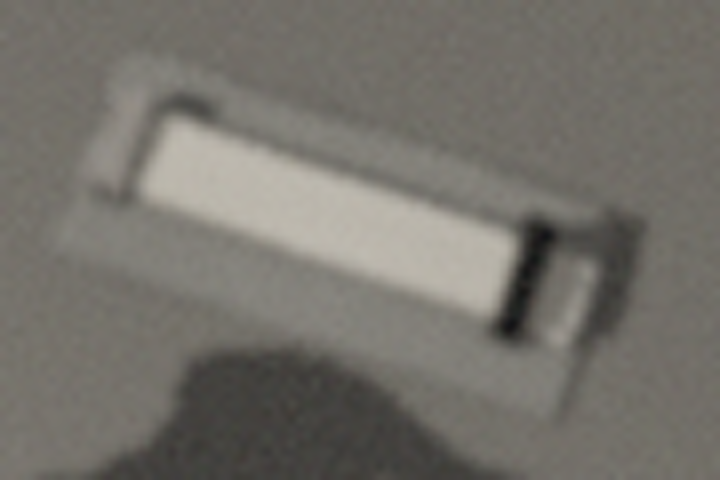

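View pics/s_mag.png

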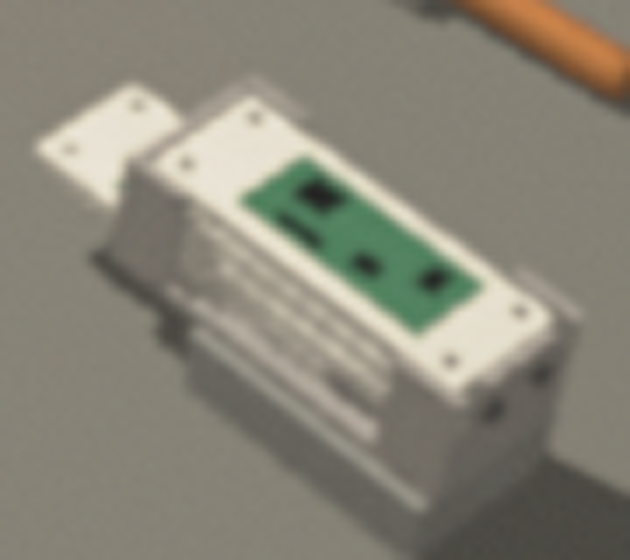

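View pics/s_hol.png

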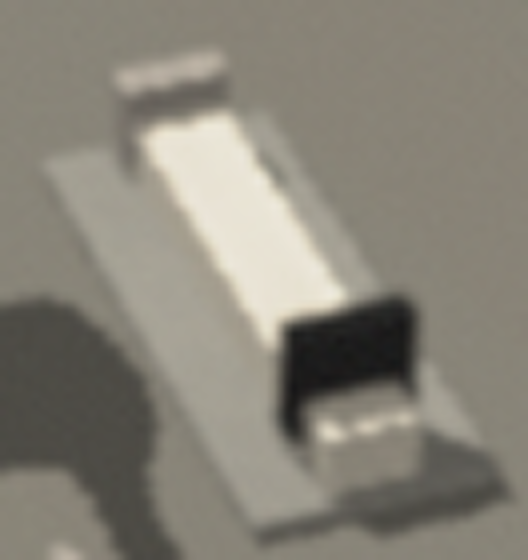

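```bash
cat > h.py <<'E'
import numpy as np, cv2
from scipy.spatial.transform import Rotation as R
from scipy.optimize import least_squares
K={'side':(562.746,317.049,243.267),'top':(453.683,319.596,231.975)}
CAM={'side':(np.array([-0.26069052,-0.74419771,1.0153101]),R.from_quat([0.40400733,-0.13960882,-0.29286528,0.85528789])),
'top':(np.array([0.25818535,0.19332735,1.45028498]),R.from_quat([0.03826377,-0.0572369,-0.69536387,0.7153523]))}
def proj(n,P):
    e,r=CAM[n]; f,cx,cy=K[n]; p=r.inv().apply(np.atleast_2d(P)-e); return np.c_[cx+f*p[:,0]/-p[:,2],cy-f*p[:,1]/-p[:,2]]
def ray(n,uv):
    e,r=CAM[n]; f,cx,cy=K[n]; return r.apply([(uv[0]-cx)/f,-(uv[1]-cy)/f,-1.])
def atz(n,uv,z):
    e=CAM[n][0]; d=ray(n,uv); return e+d*(z-e[2])/d[2]
def tri(us,ut):
    f=lambda P: np.r_[(proj('side',P)-us).ravel(),(proj('top',P)-ut).ravel()]
    s=least_squares(f,[.5,0,.05]); return s.x,np.abs(s.fun).max()
def uz(p,x0,y0,f): return (np.array(p)+.5)/f-.5+np.array([x0,y0])
def fit(obs,extra_z=True):
    # obs: list (cam, local xyz, uv); returns x,y,yaw,dz
    def f(p):
        M=R.from_euler('z',p[2])
        return np.concatenate([(proj(c,M.apply(l)+[p[0],p[1],p[3]])-u).ravel() for c,l,u in obs])
    best=min((least_squares(f,[.5,0,y0,0],loss='soft_l1') for y0 in (-2,-1,0,1,2,3)),key=lambda s:s.cost)
    return best.x,best.fun.reshape(-1,2)
E
python3 - <<'E'
from h import *
T=lambda *p: uz(p,400,185,10); S=lambda *p: uz(p,405,280,7)
pts={'topFL':((258,95),(243,130)),'topBL':((553,318),(667,135)),'topBR':((462,400),(665,303)),'topFR':((150,170),(240,300)),
'botL':((137,82),(77,150)),'botR':((37,148),(75,310)),'g1':((308,157),(358,162)),'g2':((483,285),(592,165)),'g3':((418,332),(592,265)),'g4':((242,200),(357,262))}
W={}
for k,(s,t) in pts.items():
    P,e=tri(S(*s),T(*t)); W[k]=P; print(k,P.round(4),'z',round(P[2],4),'err',round(e,2))
for a,b in (('topFL','topBL'),('topFR','topBR'),('topFL','topFR'),('botL','botR'),('g4','g3'),('g1','g2')):
    d=W[b]-W[a]; print(a,b,np.linalg.norm(d).round(4),np.degrees(np.arctan2(d[1],d[0])).round(2))
TH=lambda *p: uz(p,265,180,8); SH=lambda *p: uz(p,300,205,8)
obs=[('top',[-.0935,.045,.008],TH(125,50)),('top',[-.0935,-.045,.008],TH(60,247)),('top',[.1215,-.045,.008],TH(560,420)),
('side',[-.0935,-.045,.008],SH(45,160)),('side',[.1215,-.045,.008],SH(260,530)),
]
p,r=fit(obs); print(p,r.round(2))
for l in ([-.07,.017,.034],[-.07,-.017,.034],[-.07,.02,.048],[-.07,-.02,.048],[-.084,.02,.048],[.085,.023,.0625],[.085,-.023,.0625],[.07,.017,.034]):
    M=R.from_euler('z',p[2]); P=M.apply(l)+[p[0],p[1],p[3]]
    print(l,((proj('side',P)[0]-[300,205])*8).round(),((proj('top',P)[0]-[265,180])*8).round())
E
```

```text
topFL [ 0.5669 -0.1658  0.0691] z 0.0691 err 0.57
topBL [ 0.5656 -0.296   0.0719] z 0.0719 err 0.48
topBR [ 0.5163 -0.2984  0.0682] z 0.0682 err 0.57
topFR [ 0.5141 -0.1659  0.0656] z 0.0656 err 0.74
botL [ 0.5633 -0.1186  0.0414] z 0.0414 err 0.11
botR [ 0.5128 -0.1189  0.0398] z 0.0398 err 0.37
g1 [ 0.5552 -0.1994  0.0737] z 0.0737 err 0.07
g2 [ 0.5567 -0.2731  0.0732] z 0.0732 err 0.05
g3 [ 0.5253 -0.2731  0.072 ] z 0.072 err 0.09
g4 [ 0.5237 -0.1991  0.0728] z 0.0728 err 0.06
topFL topBL 0.1302 -90.57
topFR topBR 0.1326 -89.03
topFL topFR 0.0529 -179.93
botL botR 0.0506 -179.61
g4 g3 0.074 -88.74
g1 g2 0.0737 -88.86
[ 5.34823673e-01  2.11413965e-01  4.41365161e+00 -1.37420123e-03] [[ 0.53 -0.83]
 [-0.59  0.34]
 [ 0.13  0.07]
 [-0.33  0.2 ]
 [ 0.09 -0.07]]
[-0.07, 0.017, 0.034] [220. 102.] [155. 108.]
[-0.07, -0.017, 0.034] [133. 122.] [126. 188.]
[-0.07, 0.02, 0.048] [228.  69.] [155.  93.]
[-0.07, -0.02, 0.048] [125.  92.] [122. 188.]
[-0.084, 0.02, 0.048] [214.  48.] [122.  82.]
[0.085, 0.023, 0.0625] [408. 289.] [532. 205.]
[0.085, -0.023, 0.0625] [281. 320.] [495. 315.]
[0.07, 0.017, 0.034] [371. 332.] [488. 220.]
```

```bash
python3 - <<'E'
from h import *
T=lambda *p: uz(p,400,185,10); S=lambda *p: uz(p,405,280,7)
# local magazine frame: x back(-y world), y: left when looking along x => world +x side is +y
L={'topFL':(-.065,.025,.074),'topBL':(.065,.025,.074),'topBR':(.065,-.025,.074),'topFR':(-.065,-.025,.074)}
pts={'topFL':((258,95),(243,130)),'topBL':((553,318),(667,135)),'topBR':((462,400),(665,303)),'topFR':((150,170),(240,300))}
bot={'L':((137,82),(77,150),.025),'R':((37,148),(75,310),-.025)}
def f(p):
    M=R.from_euler('z',p[2]); o=np.array([p[0],p[1],0]); r=[]
    for k,(s,t) in pts.items():
        P=M.apply(L[k])+o; r+=[*(proj('side',P)[0]-S(*s)),*(proj('top',P)[0]-T(*t))]
    for s,t,y in bot.values():
        P=M.apply([p[3],y,.044])+o; r+=[*(proj('side',P)[0]-S(*s)),*(proj('top',P)[0]-T(*t))]
    return np.array(r)
s=least_squares(f,[.54,-.23,-1.55,-.11],loss='soft_l1',f_scale=.5); p=s.x
print(p,np.degrees(p[2]),f(p).reshape(-1,2).round(2).tolist())
u=np.array([np.cos(p[2]),np.sin(p[2])]); 
for x in (p[3],-.0705,-.09,-.093,-.0945): print(x,(p[:2]+u*x).round(4))
E
```

```text
[ 0.53825674 -0.23254554 -1.55588455 -0.11280747] -89.14561835328128 [[-1.13, -0.17], [1.29, 0.56], [0.63, -0.18], [0.24, 0.78], [-0.84, -1.3], [0.96, -0.24], [-0.12, -1.51], [1.91, -0.62], [-0.24, -0.24], [0.5, 0.27], [-0.16, -0.66], [0.94, -0.22]]
-0.11280747221632483 [ 0.5366 -0.1198]
-0.0705 [ 0.5372 -0.1621]
-0.09 [ 0.5369 -0.1426]
-0.093 [ 0.5369 -0.1396]
-0.0945 [ 0.5368 -0.1381]
```

```bash
python3 -m handwheel '[[[0,0,0],0.35],[[0,0,0],0.35]]' 1 60
```

```text
t: 0.35
ee_pos: [0.2934, 0.6062, 0.2359]
tool_rot: [-0.0, 0.402, 0.916, -0.002]
contact_force: [0.8, 0.2, -0.5]
finger_gap: 0.0882
```

```bash
python3 -m handwheel '[[[0,0,0],0.35],[[0,0,0],0.35],[[0,0,0],0.35],[[0,0,0],0.34],[[-0.3,0.1,0],0],[[-0.45,0.16,0],0],[[-0.45,0.16,0],0],[[-0.45,0.16,0],0]]'; python3 -m handwheel '[[[-0.45,0.16,0],0],[[-0.45,0.16,0],0],[[-0.45,0.16,0],0],[[-0.45,0.16,0],0],[[-0.45,0.16,0],0],[[-0.45,0.16,0],0],[[-0.4,0.1,0],0],[[0,0,0],0]]'
```

```text
t: 1.35
ee_pos: [0.3608, 0.4037, 0.231]
tool_rot: [0.002, 0.707, 0.708, -0.007]
contact_force: [0.8, -0.8, -0.4]
finger_gap: 0.088
t: 2.35
ee_pos: [0.4896, 0.0155, 0.2323]
tool_rot: [0.002, 0.708, 0.706, -0.008]
contact_force: [-0.5, 0.4, -0.5]
finger_gap: 0.0882
```

```bash
python3 -m handwheel '[[[-0.4,0.1,0],-0.04],[[-0.4,0.1,0],0],[[-0.3,0.1,0],0],[[-0.2,0.1,0],0],[[0,0,0],0],[[0,0,0],0]]'; python3 -c "
from station import ctrl
s=ctrl.observe();print(s['ee_pos'],s['tool_rot'],s['qpos'])"
```

```text
t: 3.1
ee_pos: [0.54, -0.1379, 0.2315]
tool_rot: [-0.001, 0.699, 0.715, -0.007]
contact_force: [-0.4, 0.2, 0.3]
finger_gap: 0.0883
[ 0.54001459 -0.1378928   0.23151257] [-0.00139064  0.69887557  0.71520753 -0.00701415] [-0.28791313  0.0529792   1.86004858 -0.0117517   1.2375977  -0.30711731]
```

```bash
python3 -m handwheel '[[[-0.02,0,0.3],0],[[-0.01,0,0.4],0],[[0,0,0.3],0],[[0,0,0.1],0],[[0,0,0],0]]'; python3 - <<'E'
from station import ctrl, viewer
import cv2
s=ctrl.observe();print(s['ee_pos'],s['tool_rot'])
for n,x0,y0,w,h in (("side",370,180,160,120*4//3),("top",390,150,130,100)):
    im=viewer.camera(n)["image"]; cv2.imwrite(f"pics/{n}1.png",im)
    f=min(800//w,600//h); cv2.imwrite(f"pics/{n}1z.png",cv2.resize(im[y0:y0+h,x0:x0+w],None,fx=f,fy=f,interpolation=cv2.INTER_CUBIC)); print(f)
E
```

```text
t: 3.72
ee_pos: [0.5396, -0.1362, 0.0989]
tool_rot: [-0.0, 0.696, 0.718, -0.005]
contact_force: [-0.5, 0.9, 1.5]
finger_gap: 0.0884
[ 0.53962727 -0.1361845   0.09892596] [-3.19654662e-04  6.96417610e-01  7.17616872e-01 -5.33253877e-03]
3
6
```

View pics/side1.png

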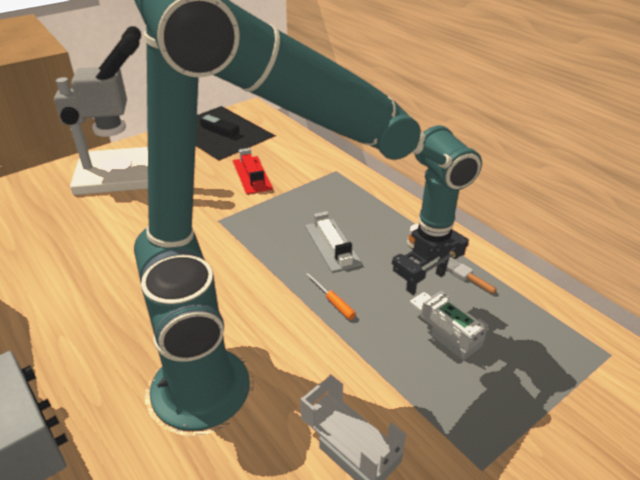

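View pics/top1z.png

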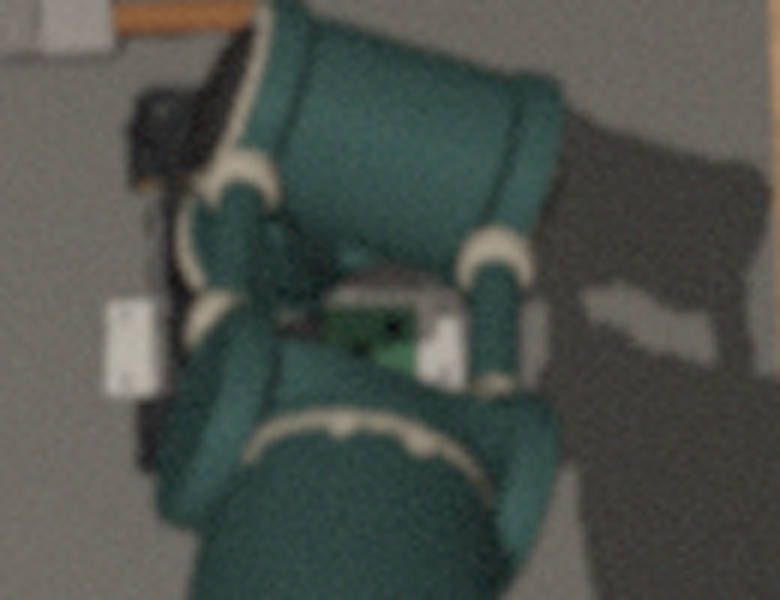

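```bash
python3 - <<'E'
from h import *
im=cv2.imread("pics/side1.png"); x0,y0,w,h=390,215,110,80; f=7
z=cv2.resize(im[y0:y0+h,x0:x0+w],None,fx=f,fy=f,interpolation=cv2.INTER_CUBIC)
def mk(P,c):
    u=(proj('side',P)[0]-[x0,y0]+.5)*f-.5; cv2.drawMarker(z,tuple(int(v) for v in u),c,cv2.MARKER_CROSS,14,1); print(P,u.round())
t=np.array([.5396,-.1362,.0989])
for P in (t+[.044,0,0],t-[.044,0,0],t,t+[-.0615,0,0]): mk(P,(0,0,255))
for P in ([.5633,-.1186,.044],[.5128,-.1189,.044]): mk(np.array(P),(255,0,0))
cv2.imwrite("pics/side1f.png",z)
E
```

```text
[ 0.5836 -0.1362  0.0989] [340. 420.]
[ 0.4956 -0.1362  0.0989] [159. 530.]
[ 0.5396 -0.1362  0.0989] [251. 474.]
[ 0.4781 -0.1362  0.0989] [121. 552.]
[ 0.5633 -0.1186  0.044 ] [242. 532.]
[ 0.5128 -0.1189  0.044 ] [141. 595.]
```

View pics/side1f.png

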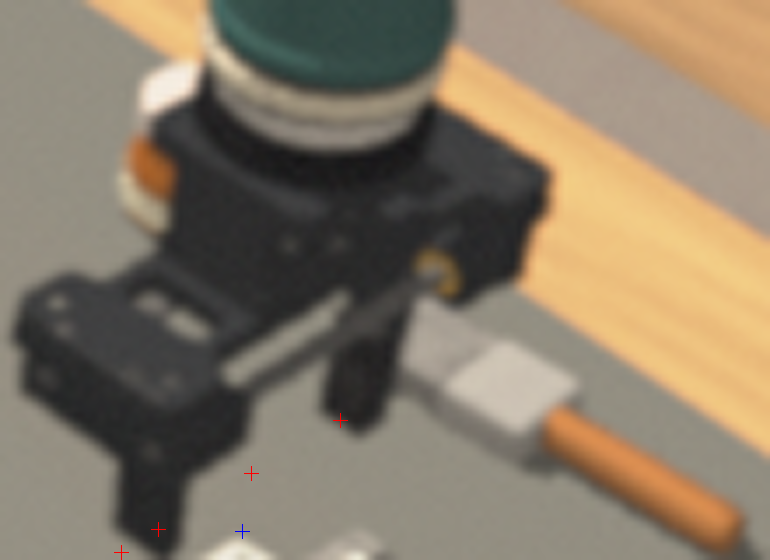

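```bash
python3 -m handwheel '[[[-0.03,-0.015,0.2],0],[[-0.02,0,0.2],0],[[-0.01,0,0.16],0],[[0,0,0.06],0],[[0,0,0],0]]'; python3 -c "
from station import ctrl
s=ctrl.observe();print(s['ee_pos'],s['tool_rot'])"
```

```text
t: 4.45
ee_pos: [0.5468, -0.1467, 0.033]
tool_rot: [0.008, 0.696, 0.718, -0.001]
contact_force: [-0.1, 0.7, -0.5]
finger_gap: 0.0882
[ 0.5468296  -0.14672997  0.03296703] [ 0.0081862   0.69637456  0.71763126 -0.00090826]
```

```bash
for i in 1 2 3; do python3 -m handwheel '[[[0,0,0],0]]'; done; python3 -c "
from station import ctrl
s=ctrl.observe();print(s['ee_pos'],s['tool_rot'],s['joint_velocities'].round(3))"
```

```text
t: 4.58
ee_pos: [0.5475, -0.1469, 0.0337]
tool_rot: [0.009, 0.696, 0.718, -0.001]
contact_force: [0.4, 0.2, 0.4]
finger_gap: 0.0882
t: 4.7
ee_pos: [0.548, -0.147, 0.0345]
tool_rot: [0.009, 0.696, 0.718, -0.0]
contact_force: [-0.2, -0.6, -0.6]
finger_gap: 0.088
t: 4.82
ee_pos: [0.5485, -0.1471, 0.035]
tool_rot: [0.01, 0.696, 0.718, -0.0]
contact_force: [-0.1, -0.3, 0.6]
finger_gap: 0.0881
[ 0.5484505  -0.14706329  0.03501639] [ 9.69107869e-03  6.96311604e-01  7.17674175e-01 -1.11452176e-04] [ 0.002 -0.004 -0.004  0.001  0.001  0.001]
```

```bash
python3 - <<'E'
from station import ctrl, viewer
import cv2
s=ctrl.observe();print(s['tau'].round(2),s['qpos'].round(4),s['wrist_torque'])
im=viewer.camera("side")["image"]; cv2.imwrite("pics/side2.png",im)
x0,y0,w,h=390,225,110,80
cv2.imwrite("pics/side2z.png",cv2.resize(im[y0:y0+h,x0:x0+w],None,fx=7,fy=7,interpolation=cv2.INTER_CUBIC))
s=ctrl.observe();print(s['ee_pos'])
E
```

```text
[-0.000e+00 -4.275e+01 -2.830e+01  2.000e-02 -5.000e-02  0.000e+00] [-0.3005  0.2642  2.0182 -0.012   0.8421 -0.3227] [-0.05919024  0.09947403 -0.00479777]
[ 0.54845849 -0.14708519  0.03499902]
```

View pics/side2z.png

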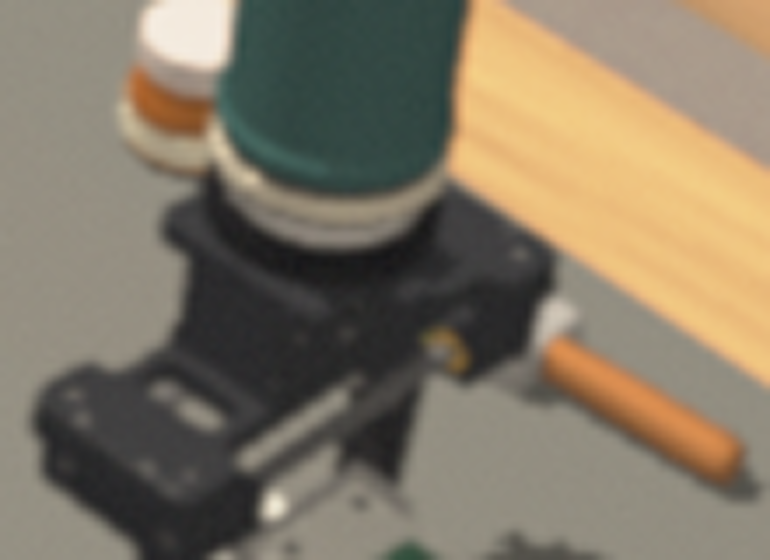

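```bash
python3 -m handwheel '[[[0.02,-0.06,0.06],0],[[0.01,-0.05,0.05],0]]'
```

```text
t: 5.12
ee_pos: [0.5354, -0.144, 0.0215]
tool_rot: [0.01, 0.696, 0.718, 0.0]
contact_force: [-0.6, 0.4, -0.7]
finger_gap: 0.0881
```

```bash
python3 -m handwheel '[[[0,0,0],0],[[0,0,0],0],[[0,0,0],0]]' 0 60; python3 -c "
from station import ctrl
s=ctrl.observe();print(s['ee_pos'],s['tool_rot'],s['contact_force'])"
```

```text
t: 5.5
ee_pos: [0.5336, -0.1436, 0.0203]
tool_rot: [0.009, 0.696, 0.718, -0.0]
contact_force: [0.3, -0.4, -0.6]
finger_gap: 0.0604
[ 0.53363878 -0.1436228   0.02027173] [ 9.21659854e-03  6.96323925e-01  7.17668390e-01 -3.57249430e-04] [ 0.305162   -0.44059211 -0.6002049 ]
```

```bash
python3 -m handwheel '[[[0,0.025,-0.02],0],[[0,0,0],0]]' 0 60; python3 -c "
from station import ctrl
s=ctrl.observe();print(s['ee_pos'],s['tool_rot'],s['contact_force'])"
```

```text
t: 5.75
ee_pos: [0.5372, -0.1435, 0.0229]
tool_rot: [0.009, 0.696, 0.718, -0.0]
contact_force: [-0.2, -0.0, -1.7]
finger_gap: 0.0493
[ 0.53716853 -0.14351217  0.02289986] [ 9.40245532e-03  6.96369150e-01  7.17622162e-01 -1.79404059e-04] [-0.18291049 -0.01547133 -1.72738635]
```

```bash
python3 -m handwheel '[[[0,0,0],0],[[0.06,0.001,-0.001],0],[[0.08,0.001,-0.001],0],[[0.1,0.001,-0.001],0],[[0.1,0.001,-0.001],0],[[0.1,0.001,-0.001],0]]'; python3 -c "
from station import ctrl
s=ctrl.observe();print(s['ee_pos'],s['tool_rot'],s['contact_force'],s['wrist_torque'])"
```

```text
t: 6.5
ee_pos: [0.5366, -0.095, 0.0229]
tool_rot: [0.013, 0.696, 0.718, -0.003]
contact_force: [-0.0, -1.5, -2.1]
finger_gap: 0.0488
[ 0.53662675 -0.09502204  0.02290225] [ 0.01334045  0.69572314  0.71817955 -0.00307762] [-0.02596481 -1.50384176 -2.06927045] [-3.13424781e-01  1.60318856e-01 -2.06986336e-04]
```

```bash
python3 - <<'E'
from station import ctrl, viewer
import cv2
im=viewer.camera("side")["image"]; cv2.imwrite("pics/side3.png",im)
x0,y0,w,h=380,210,114,85
cv2.imwrite("pics/side3z.png",cv2.resize(im[y0+20:y0+h+25,x0:x0+w],None,fx=6,fy=6,interpolation=cv2.INTER_CUBIC))
E
```

```text
(no output)
```

View pics/side3z.png

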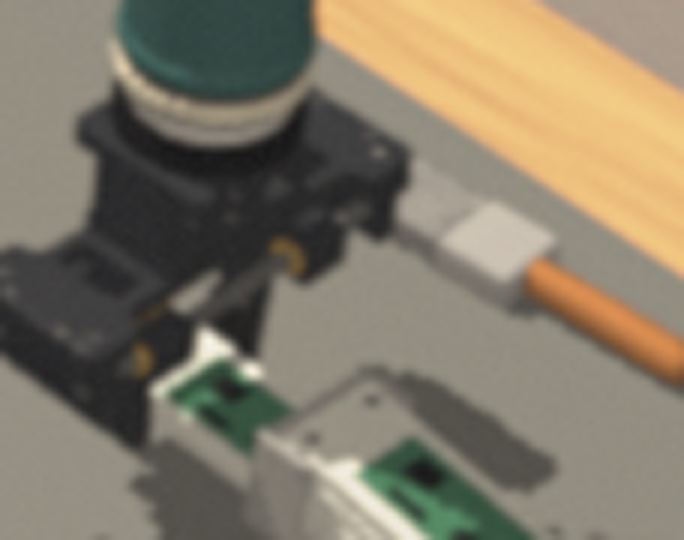

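```bash
python3 -m handwheel '[[[0.1,0.001,-0.002],0],[[0.1,0.001,-0.002],0],[[0.1,0.001,-0.002],0],[[0.1,0.001,-0.003],0],[[0.05,0.001,-0.003],0]]'; python3 -c "
from station import ctrl
s=ctrl.observe();print(s['ee_pos'],s['tool_rot'],s['contact_force'],s['wrist_torque'])"
```

```text
t: 7.18
ee_pos: [0.5344, -0.0348, 0.0226]
tool_rot: [0.012, 0.696, 0.718, -0.003]
contact_force: [0.2, 0.3, -1.9]
finger_gap: 0.049
[ 0.53437191 -0.03478697  0.0225888 ] [ 0.01173769  0.69575931  0.7181742  -0.00264962] [ 0.15148506  0.26287649 -1.91256365] [-0.00122233  0.04545303 -0.02683233]
```

```bash
python3 - <<'E'
from station import ctrl, viewer
import cv2
im=viewer.camera("side")["image"]; cv2.imwrite("pics/side4.png",im)
x0,y0,w,h=380,220,120,130
cv2.imwrite("pics/side4z.png",cv2.resize(im[y0:y0+h,x0:x0+w],None,fx=4.6,fy=4.6,interpolation=cv2.INTER_CUBIC))
im=viewer.camera("top")["image"]; cv2.imwrite("pics/top4.png",im)
x0,y0,w,h=360,170,120,80
cv2.imwrite("pics/top4z.png",cv2.resize(im[y0:y0+h,x0:x0+w],None,fx=6,fy=6,interpolation=cv2.INTER_CUBIC))
s=ctrl.observe();print(s['ee_pos'],s['tool_rot'],s['contact_force'],s['wrist_torque'])
E
```

```text
[ 0.53447168 -0.03505545  0.02264523] [ 0.01184777  0.69560379  0.71832301 -0.00265625] [-0.34579545  0.25467784 -1.70619222] [ 0.04624101  0.06519633 -0.01828755]
```

View pics/side4z.png

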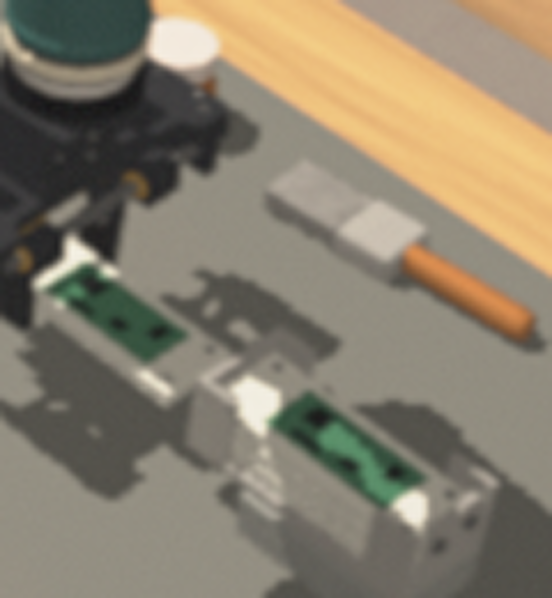

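View pics/top4z.png

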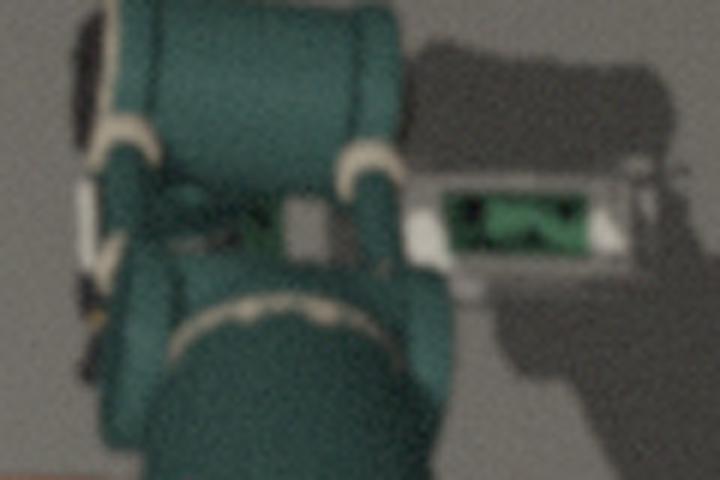

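```bash
python3 -m handwheel '[[[0.05,0,-0.1],0],[[0.05,0,-0.2],0],[[0,0,-0.2],0],[[0,0,-0.1],0]]'; python3 - <<'E'
import cv2
b=cv2.imread("pics/side4.png");a=cv2.imread("pics/top4.png")
cv2.imwrite("pics/hs.png",cv2.resize(b[205:275,300:366],None,fx=8,fy=8,interpolation=cv2.INTER_CUBIC))
cv2.imwrite("pics/ht.png",cv2.resize(a[180:240,265:355],None,fx=8,fy=8,interpolation=cv2.INTER_CUBIC))
E
```

```text
t: 7.78
ee_pos: [0.5325, -0.021, 0.0972]
tool_rot: [0.011, 0.696, 0.718, -0.003]
contact_force: [0.2, -1.0, -2.0]
finger_gap: 0.0488
```

View pics/hs.png

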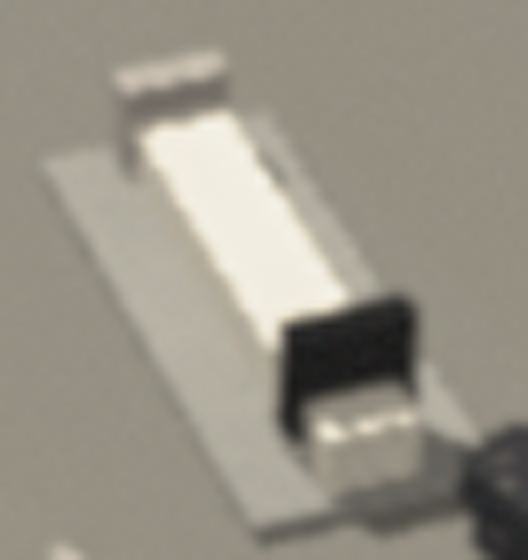

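View pics/ht.png

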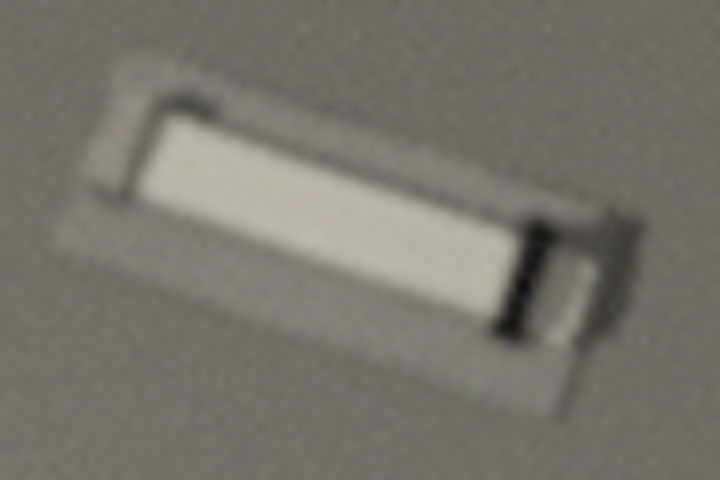

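```bash
python3 - <<'E'
from h import *
TH=lambda *p: uz(p,265,180,8); SH=lambda *p: uz(p,300,205,8)
obs=[('top',[-.0935,.045,.008],TH(120,52)),('top',[-.0935,-.045,.008],TH(60,247)),('top',[.1215,-.045,.008],TH(562,420)),
('side',[-.0935,-.045,.008],SH(43,160)),('side',[.1215,-.045,.008],SH(258,532)),
('top',[-.07,.017,.034],TH(165,110)),('top',[-.07,-.017,.034],TH(135,196)),
('side',[-.07,.017,.034],SH(228,112)),('side',[-.07,-.017,.034],SH(145,128)),
('side',[-.084,.02,.048],SH(221,50)),('side',[-.084,-.02,.048],SH(115,72)),
('side',[.116,-.017,.034],SH(313,428)),('side',[.116,.017,.034],SH(417,405)),('top',[.116,.017,.034],TH(602,262)),('top',[.116,-.017,.034],TH(572,345)),]
for sel in (None,'top','side'):
    o=[x for x in obs if sel in (None,x[0])]
    p,r=fit(o); print(sel,p.round(4),np.degrees(p[2])%360-360); print(r.round(2).tolist())
E
```

```text
None [ 5.3400e-01  2.1090e-01 -1.8791e+00 -2.0000e-04] -107.66188544553336
[[1.51, -1.12], [-0.49, 0.23], [-0.18, 0.58], [0.03, -0.06], [-0.23, -0.39], [-0.6, 0.21], [-0.48, -0.64], [-0.42, -0.98], [-1.01, -0.57], [-0.24, 0.0], [0.11, 0.05], [2.15, 1.6], [0.95, 1.6], [0.01, 0.41], [0.3, 0.02]]
top [ 0.5363  0.2108 -1.8687 -0.0134] -107.06835001617966
[[1.54, -0.62], [-0.1, 0.59], [-0.13, 0.1], [-0.48, 0.6], [-0.23, -0.31], [-0.18, 0.06], [0.24, -0.39]]
side [ 0.5546  0.2365  4.3997 -0.0256] -107.91387384309934
[[0.58, -0.08], [-0.66, -1.59], [-0.43, -0.77], [-0.76, -0.44], [-0.21, 0.38], [0.44, 0.32], [1.49, 0.73], [-0.0, 0.85]]
```

```bash
python3 -m handwheel '[[[0,0,0],0.2],[[0,0,0],0.22],[[0,0,0],0.21],[[0,0,0],0]]';python3 -m handwheel '[[[0.15,-0.04,0],0],[[0.3,-0.08,0],0],[[0.3,-0.08,0],0],[[0.3,-0.08,0],0],[[0.3,-0.08,0],0],[[0.2,-0.05,0],0],[[0.1,-0.03,0],0],[[0,0,0],0]]'; python3 -c "
from station import ctrl
s=ctrl.observe();print(s['ee_pos'],s['tool_rot'],s['contact_force'],s['wrist_torque'])"
```

```text
t: 8.28
ee_pos: [0.5337, -0.0215, 0.1003]
tool_rot: [0.013, 0.808, 0.589, 0.0]
contact_force: [-0.3, -0.7, -1.8]
finger_gap: 0.0489
t: 9.28
ee_pos: [0.542, 0.196, 0.0961]
tool_rot: [0.012, 0.805, 0.594, 0.001]
contact_force: [0.7, -0.1, -1.9]
finger_gap: 0.0491
[0.54202821 0.19601179 0.09608428] [0.01192391 0.80462632 0.593661   0.00095632] [ 0.69669018 -0.10913318 -1.877866  ] [0.01962618 0.0699505  0.04266284]
```

```bash
python3 -m handwheel '[[[0.15,-0.04,0],0],[[0.12,-0.03,0],0],[[0.06,-0.02,0],0],[[0,0,0],0]]'; python3 - <<'E'
from station import ctrl, viewer
import cv2
for n,x0,y0,w,h in (("side",280,180,120,100),("top",255,150,120,100)):
    im=viewer.camera(n)["image"]; cv2.imwrite(f"pics/{n}5.png",im)
    cv2.imwrite(f"pics/{n}5z.png",cv2.resize(im[y0:y0+h,x0:x0+w],None,fx=6,fy=6,interpolation=cv2.INTER_CUBIC))
s=ctrl.observe();print(s['ee_pos'],s['tool_rot'],s['contact_force'],s['wrist_torque'])
E
```

```text
t: 9.78
ee_pos: [0.5435, 0.2383, 0.0952]
tool_rot: [0.012, 0.805, 0.593, 0.001]
contact_force: [0.3, -0.7, -2.4]
finger_gap: 0.0489
[0.54348311 0.23771029 0.09518201] [1.20337636e-02 8.05226590e-01 5.92844819e-01 5.89001986e-04] [ 0.51468179  0.2989014  -1.29961454] [0.00803813 0.05664379 0.01419369]
```

View pics/side5z.png

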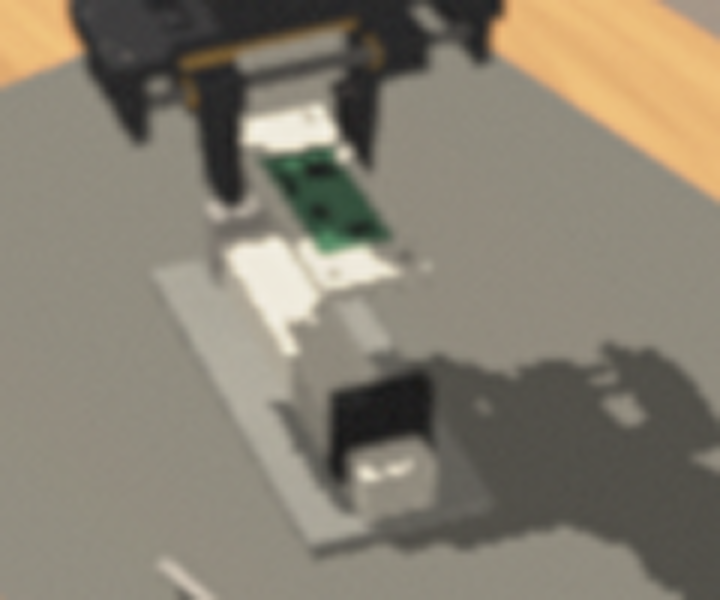

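View pics/top5z.png

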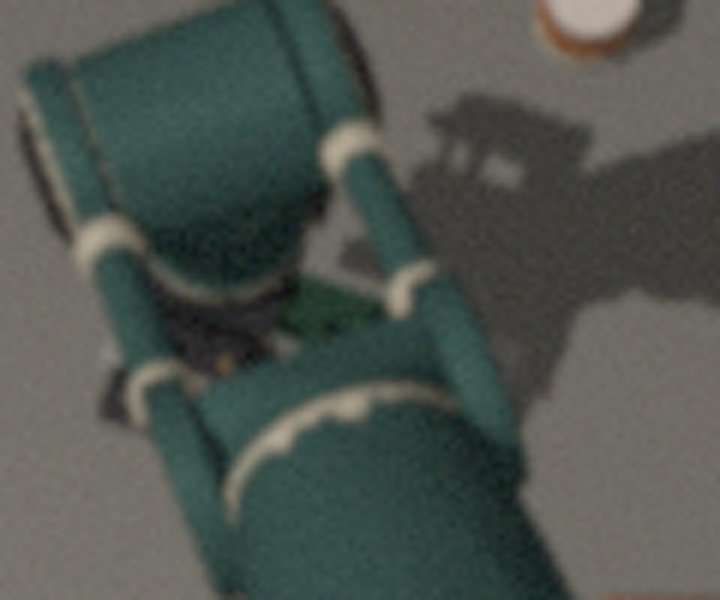

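```bash
cat > ov.py <<'E'
from h import *
import sys
def overlay(src,dst,box,f,t,q,d=.0403,zt=.0211,pitch=0,cam='side'):
    im=cv2.imread(src);x0,y0,w,h=box
    z=cv2.resize(im[y0:y0+h,x0:x0+w],None,fx=f,fy=f,interpolation=cv2.INTER_CUBIC)
    M=R.from_quat([q[1],q[2],q[3],q[0]]); tx=M.apply([1,0,0]);ty=M.apply([0,1,0]);tz=M.apply([0,0,1])
    def mk(P,c):
        u=(proj(cam,P)[0]-[x0,y0]+.5)*f-.5; cv2.drawMarker(z,tuple(int(v) for v in u),c,cv2.MARKER_CROSS,14,1); return u.round()
    for a in (.065,-.065):
        for b in (.025,-.025):
            print(a,b,mk(t+tx*(a-d)+ty*b-tz*zt,(0,0,255)))
    yaw=np.radians(-107.3); H=R.from_euler('z',yaw)
    for l in ([-.07,.017,.034],[-.07,-.017,.034],[-.07,.02,.048],[-.07,-.02,.048],[.116,.017,.034],[.116,-.017,.034],[-.0935,-.045,.008],[.1215,-.045,.008],[.104,.023,.0625],[.104,-.023,.0625]):
        mk(H.apply(l)+[.5343,.211,0],(255,0,0))
    cv2.imwrite(dst,z); print('tx',tx,'tz',tz)
E
python3 - <<'E'
from ov import *
overlay("pics/side5.png","pics/side5o.png",(280,180,120,100),6,np.array([.5434,.238,.0952]),[.01203,.8052,.5928,.0006])
E
```

```text
0.065 0.025 [320. 102.]
0.065 -0.025 [219. 125.]
-0.065 0.025 [430. 257.]
-0.065 -0.025 [324. 283.]
tx [ 0.29710809  0.95475125 -0.01329781] tz [ 0.01523047 -0.01866354 -0.99970981]
```

View pics/side5o.png

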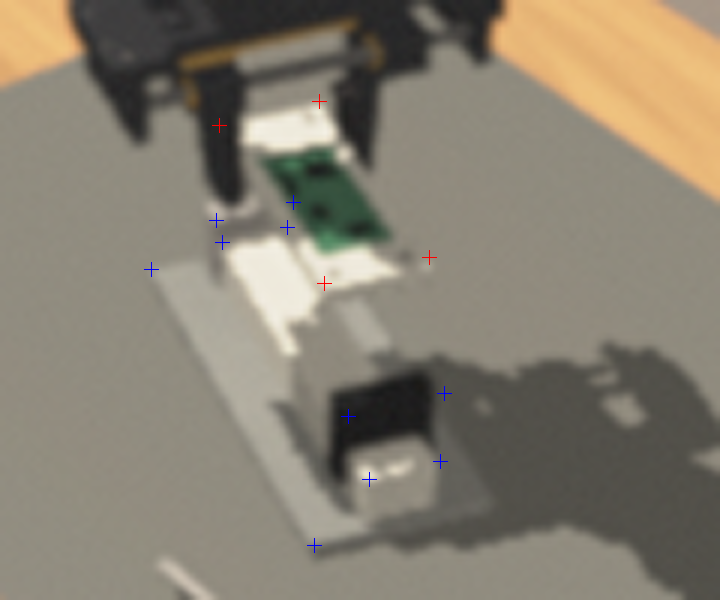

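```bash
python3 -m handwheel '[[[0.03,-0.01,0.13],0],[[0.02,-0.007,0.15],0],[[0,0,0.12],0],[[0,0,0.08],0],[[0,0,0],0]]'; python3 -c "
from station import ctrl
s=ctrl.observe();print(s['ee_pos'],s['tool_rot'],s['contact_force'],s['wrist_torque'])"
```

```text
t: 10.5
ee_pos: [0.5427, 0.2415, 0.0314]
tool_rot: [0.012, 0.806, 0.592, -0.001]
contact_force: [-0.3, 0.1, -1.0]
finger_gap: 0.0491
[0.54271905 0.24150709 0.03139656] [ 0.01168563  0.80563235  0.59229901 -0.00136041] [-0.28966345  0.08507513 -1.00058933] [ 0.05436756  0.11118092 -0.0896476 ]
```

```bash
python3 - <<'E'
from station import ctrl, viewer
import cv2
im=viewer.camera("side")["image"]; cv2.imwrite("pics/side6.png",im)
s=ctrl.observe()
from ov import *
overlay("pics/side6.png","pics/side6o.png",(290,190,100,85),7,s['ee_pos'],s['tool_rot'])
E
```

```text
0.065 0.025 [294. 172.]
0.065 -0.025 [180. 200.]
-0.065 0.025 [418. 356.]
-0.065 -0.025 [298. 386.]
tx [ 0.29833701  0.95433488 -0.01549051] tz [ 0.01246744 -0.02012466 -0.99971974]
```

View pics/side6o.png

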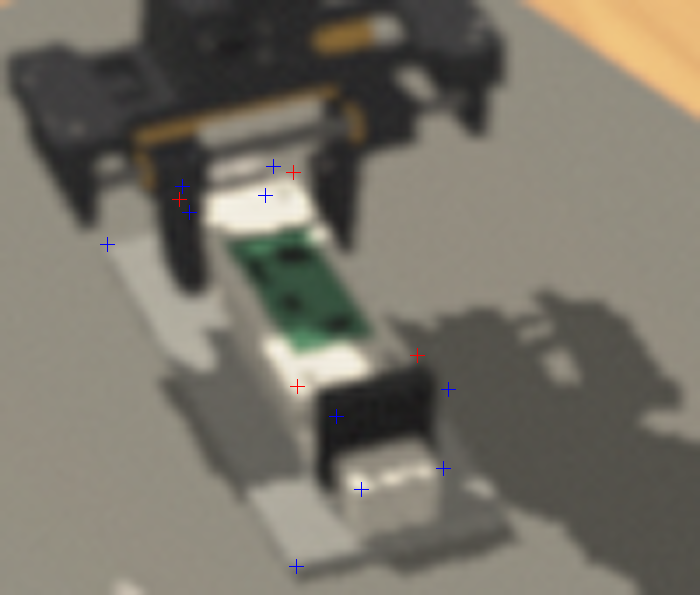

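```bash
python3 -m handwheel '[[[0.01,0,0.03],0],[[0,0,0.02],0],[[0,0,0.01],0]]'; python3 -c "
from station import ctrl
s=ctrl.observe();print(s['ee_pos'],s['tool_rot'],s['contact_force'],s['wrist_torque'])"
```

```text
t: 10.92
ee_pos: [0.545, 0.2433, 0.0259]
tool_rot: [0.012, 0.806, 0.592, 0.001]
contact_force: [0.9, -1.0, -1.9]
finger_gap: 0.0485
[0.54501407 0.24331631 0.02592583] [1.21892730e-02 8.05634796e-01 5.92286764e-01 6.21500426e-04] [ 0.8709272  -1.02603388 -1.94484946] [-0.0139847   0.07080407 -0.00353913]
```

```bash
python3 -m handwheel '[[[0,0,0.015],0],[[0,0,0.01],0]]'; python3 -c "
from station import ctrl
s=ctrl.observe();print(s['ee_pos'],s['contact_force'],s['wrist_torque'])"; python3 -m handwheel '[[[0,0,0.01],0]]'
```

```text
t: 11.18
ee_pos: [0.5454, 0.2434, 0.0233]
tool_rot: [0.012, 0.806, 0.592, 0.001]
contact_force: [-0.4, -0.2, -1.5]
finger_gap: 0.0488
[0.54544627 0.24341387 0.02330314] [-0.441815   -0.24141758 -1.5146676 ] [-0.01587507  0.09489879 -0.03851761]
t: 11.3
ee_pos: [0.5455, 0.2434, 0.0229]
tool_rot: [0.012, 0.806, 0.592, 0.001]
contact_force: [-3.3, -1.5, 10.2]
finger_gap: 0.0492
```

```bash
python3 -m handwheel '[[[0,0,0],0]]' - 20;  python3 -m handwheel '[[[0,0,0],0],[[0,0,0],0],[[0,0,0],0],[[0,0,0],0],[[0,0,0],0]]' 0.85; python3 - <<'E'
from station import ctrl, viewer
import cv2
im=viewer.camera("side")["image"]; cv2.imwrite("pics/side7.png",im)
s=ctrl.observe()
print(s['ee_pos'],s['tool_rot'],s['contact_force'])
from ov import *
overlay("pics/side7.png","pics/side7o.png",(290,190,100,85),7,s['ee_pos'],s['tool_rot'])
E
```

```text
t: 11.42
ee_pos: [0.5456, 0.2435, 0.0231]
tool_rot: [0.012, 0.806, 0.592, 0.001]
contact_force: [-0.8, 0.1, -1.8]
finger_gap: 0.0497
t: 12.05
ee_pos: [0.5465, 0.2438, 0.0237]
tool_rot: [0.013, 0.806, 0.592, 0.002]
contact_force: [-0.7, -0.5, -0.0]
finger_gap: 0.0749
[0.54654847 0.24375949 0.02366078] [0.0126472  0.80559771 0.59232436 0.00205657] [ 0.26463196 -0.106534   -0.3791447 ]
0.065 0.025 [297. 183.]
0.065 -0.025 [183. 210.]
-0.065 0.025 [420. 367.]
-0.065 -0.025 [301. 398.]
tx [ 0.29829525  0.95440231 -0.01166895] tz [ 0.01829603 -0.0179408  -0.99967164]
```

View pics/side7o.png

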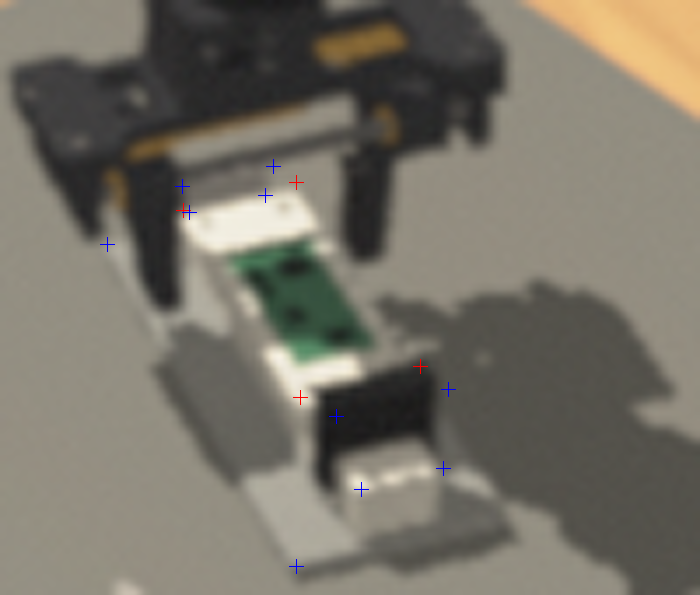

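```bash
python3 -m handwheel '[[[0,0,-0.1],0],[[0,0,-0.3],0],[[0,0,-0.35],0],[[0,0,-0.2],0]]';python3 -m handwheel '[[[-0.15,0,0],0],[[-0.3,0,0],0],[[-0.3,0,0],0],[[-0.3,0,0],0],[[-0.2,0,0],0],[[-0.1,0,0],0],[[0,0,0],0]]' 0 30; python3 - <<'E'
from station import ctrl, viewer
import cv2
for n,x0,y0,w,h in (("side",290,190,100,85),("top",255,165,110,80)):
    im=viewer.camera(n)["image"]; cv2.imwrite(f"pics/{n}8.png",im)
    cv2.imwrite(f"pics/{n}8z.png",cv2.resize(im[y0:y0+h,x0:x0+w],None,fx=7,fy=7,interpolation=cv2.INTER_CUBIC))
s=ctrl.observe();print(s['ee_pos'],s['tool_rot'])
E
```

```text
t: 12.6
ee_pos: [0.5427, 0.2452, 0.1402]
tool_rot: [0.012, 0.806, 0.592, -0.0]
contact_force: [0.2, 0.6, 0.3]
finger_gap: 0.0751
t: 13.48
ee_pos: [0.4883, 0.0816, 0.1401]
tool_rot: [0.012, 0.806, 0.592, -0.002]
contact_force: [0.4, 1.0, 1.0]
finger_gap: 0.0068
[0.48897549 0.08259818 0.14039596] [ 0.01174339  0.80522575  0.59285053 -0.00135358]
```

View pics/side8z.png

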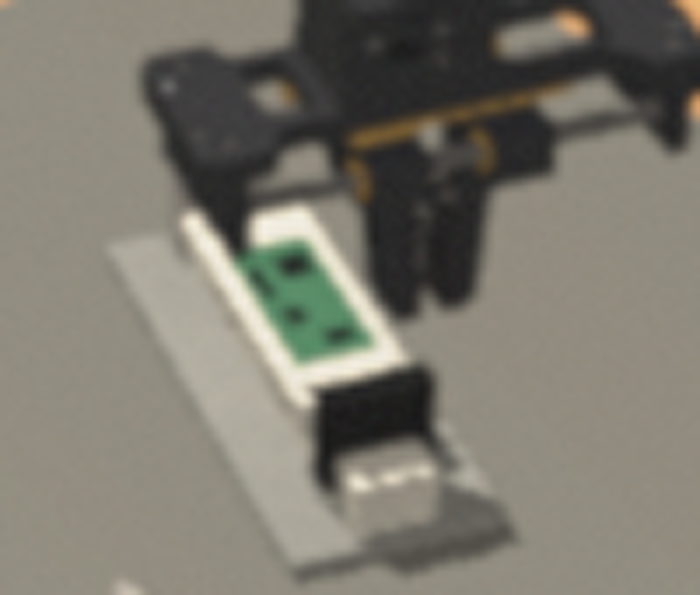

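View pics/top8z.png

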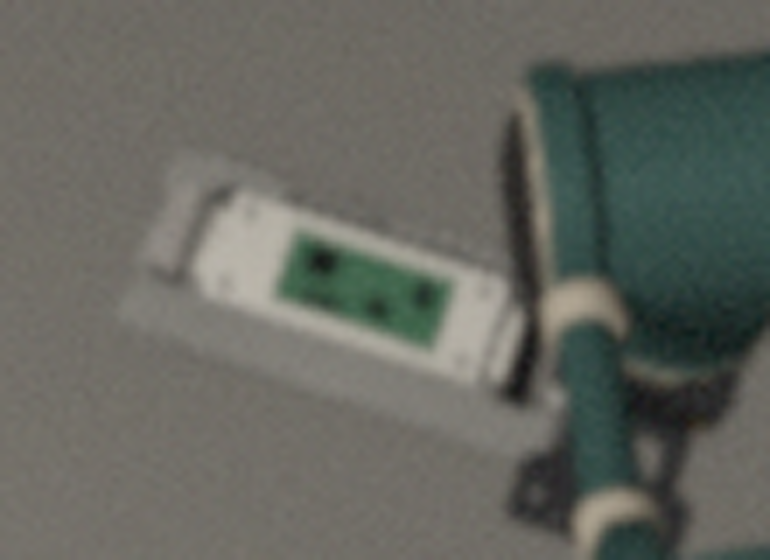

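```bash
python3 -m handwheel '[[[0,0.02,0.15],0],[[0,0.01,0.25],0],[[0,0,0.2],0],[[0,0,0.12],0],[[0,0,0.03],0],[[0,0,0],0]]' 0 30; python3 - <<'E'
from station import ctrl, viewer
import cv2, numpy as np
im=viewer.camera("side")["image"]; cv2.imwrite(f"pics/side9.png",im)
cv2.imwrite(f"pics/side9z.png",cv2.resize(im[190:275,290:390],None,fx=7,fy=7,interpolation=cv2.INTER_CUBIC))
s=ctrl.observe();p=s['ee_pos'];print(p,s['tool_rot'],s['contact_force'])
d=p[:2]-[.5343,.211]; print('xh',d@[-.2974,-.9548],'yh',d@[.9548,-.2974])
E
```

```text
t: 14.32
ee_pos: [0.4949, 0.0829, 0.0444]
tool_rot: [0.011, 0.804, 0.595, -0.001]
contact_force: [0.3, 0.3, 1.2]
finger_gap: 0.0005
[0.4950607  0.08290256 0.04464822] [ 0.01152108  0.80373123  0.59488    -0.00107891] [ 0.02315546 -0.90790174  0.02257972]
xh 0.1339772037768922 yh 0.0006304930934533067
```

View pics/side9z.png

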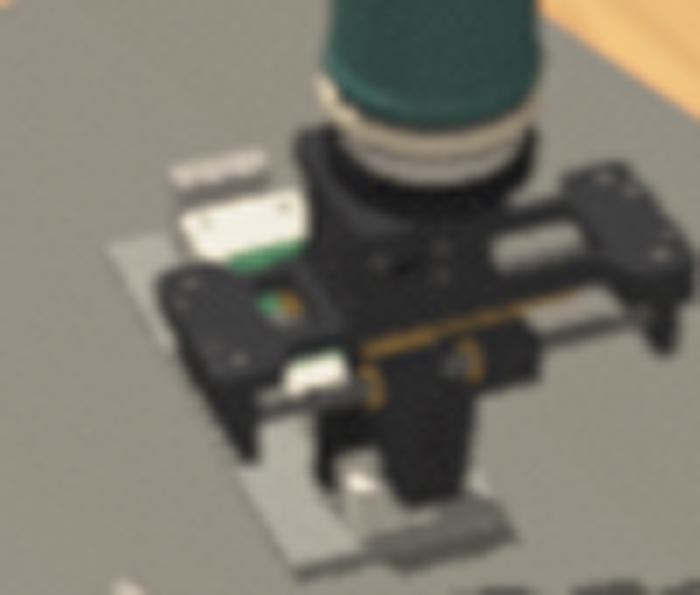

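```bash
cat > st.py <<'E'
from station import ctrl
import numpy as np
s=ctrl.observe();p=s['ee_pos'];d=p[:2]-[.5343,.211]
print(p.round(4),s['tool_rot'].round(4),'F',s['contact_force'].round(1),'xh %.4f yh %.4f'%(d@[-.2974,-.9548],d@[.9548,-.2974]),'t',s['t'])
E
python3 -m handwheel '[[[0.08,0,0],0],[[0.08,0,0],0],[[0.04,0,0],0],[[0.03,0,0],0]]'; python3 st.py
```

```text
t: 14.88
ee_pos: [0.5058, 0.1113, 0.0468]
tool_rot: [0.013, 0.804, 0.595, 0.001]
contact_force: [0.1, -3.1, -0.1]
finger_gap: 0.0005
[0.5058 0.1113 0.0468] [0.0129 0.8037 0.595  0.0009] F [ 0.1 -3.1 -0.1] xh 0.1037 yh 0.0024 t 14.875
```

```bash
python3 -m handwheel '[[[0.04,0,0],0],[[0.04,0,0],0],[[0.03,0,0],0]]'; python3 st.py
```

```text
t: 15.25
ee_pos: [0.5097, 0.1236, 0.0467]
tool_rot: [0.013, 0.804, 0.595, 0.0]
contact_force: [-1.1, -5.5, 2.1]
finger_gap: 0.0004
[0.5097 0.1236 0.0467] [1.350e-02 8.036e-01 5.951e-01 1.000e-04] F [-1.1 -5.5  2.1] xh 0.0908 yh 0.0025 t 15.25
```

```bash
python3 -m handwheel '[[[0.03,-0.005,0],0],[[0.03,0,0],0]]'; python3 st.py
```

```text
t: 15.5
ee_pos: [0.5118, 0.1306, 0.0467]
tool_rot: [0.014, 0.804, 0.595, 0.0]
contact_force: [-0.0, -3.3, 1.7]
finger_gap: 0.0004
[0.5118 0.1306 0.0467] [1.400e-02 8.036e-01 5.950e-01 3.000e-04] F [-0.  -3.3  1.7] xh 0.0834 yh 0.0024 t 15.5
```

```bash
python3 -m handwheel '[[[0.02,0,0],0]]'; python3 st.py;  python3 -m handwheel '[[[0.015,0,0],0]]'; python3 st.py
```

```text
t: 15.62
ee_pos: [0.5124, 0.1324, 0.0467]
tool_rot: [0.014, 0.803, 0.595, -0.0]
contact_force: [-1.2, -11.9, 5.0]
finger_gap: 0.0004
[0.5124 0.1324 0.0467] [ 1.430e-02  8.034e-01  5.953e-01 -4.000e-04] F [ -1.2 -11.9   5. ] xh 0.0815 yh 0.0024 t 15.625
t: 15.75
ee_pos: [0.5123, 0.1324, 0.0468]
tool_rot: [0.015, 0.803, 0.596, -0.002]
contact_force: [-1.9, -14.3, 6.3]
finger_gap: 0.0001
[0.5123 0.1324 0.0468] [ 0.0153  0.803   0.5958 -0.0021] F [ -1.9 -14.3   6.3] xh 0.0815 yh 0.0024 t 15.75
```

```bash
python3 -m handwheel '[[[0.025,0,0],0]]'; python3 st.py;  python3 -m handwheel '[[[0.03,0,0],0]]'; python3 st.py
```

```text
t: 15.88
ee_pos: [0.5123, 0.1325, 0.0468]
tool_rot: [0.017, 0.802, 0.596, -0.005]
contact_force: [-2.7, -18.3, 8.7]
finger_gap: 0.0006
[0.5123 0.1325 0.0468] [ 0.0167  0.8025  0.5964 -0.0048] F [ -2.7 -18.3   8.7] xh 0.0815 yh 0.0024 t 15.875
t: 16.0
ee_pos: [0.5123, 0.1324, 0.0469]
tool_rot: [0.018, 0.802, 0.597, -0.008]
contact_force: [-3.0, -20.3, 8.2]
finger_gap: -0.0001
[0.5123 0.1324 0.0469] [ 0.0185  0.802   0.597  -0.008 ] F [ -3.  -20.3   8.2] xh 0.0816 yh 0.0024 t 16.0
```

```bash
python3 -m handwheel '[[[-0.1,0,0],0],[[-0.15,0,0],0],[[-0.15,0,-0.1],0],[[-0.1,0,-0.3],0],[[-0.2,0,-0.4],0],[[-0.4,0,-0.3],0],[[-0.4,0,0],0],[[-0.4,0,0],0]]'; python3 -m handwheel '[[[-0.3,0,0],0],[[-0.1,0,0],0],[[0,0,0],0],[[0,0,0],0]]'; python3 - <<'E'
from station import ctrl, viewer
import cv2
for n,x0,y0,w,h in (("side",290,190,100,85),("top",255,165,110,80)):
    im=viewer.camera(n)["image"]; cv2.imwrite(f"pics/{n}10.png",im)
    cv2.imwrite(f"pics/{n}10z.png",cv2.resize(im[y0:y0+h,x0:x0+w],None,fx=7,fy=7,interpolation=cv2.INTER_CUBIC))
E
```

```text
t: 17.0
ee_pos: [0.4431, -0.0866, 0.1948]
tool_rot: [0.019, 0.801, 0.599, -0.005]
contact_force: [0.3, -0.7, 0.5]
finger_gap: 0.0005
t: 17.5
ee_pos: [0.4278, -0.136, 0.1992]
tool_rot: [0.021, 0.803, 0.596, -0.002]
contact_force: [-1.1, 0.3, -0.3]
finger_gap: 0.0002
```

View pics/side10z.png

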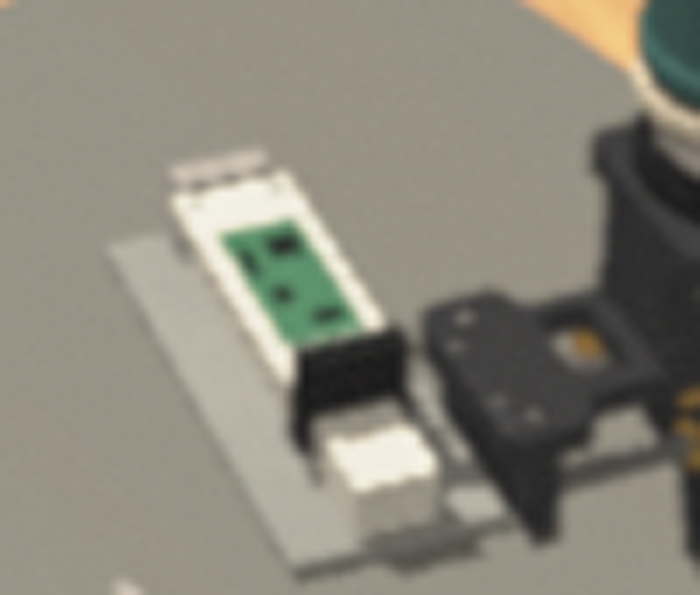

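View pics/top10z.png

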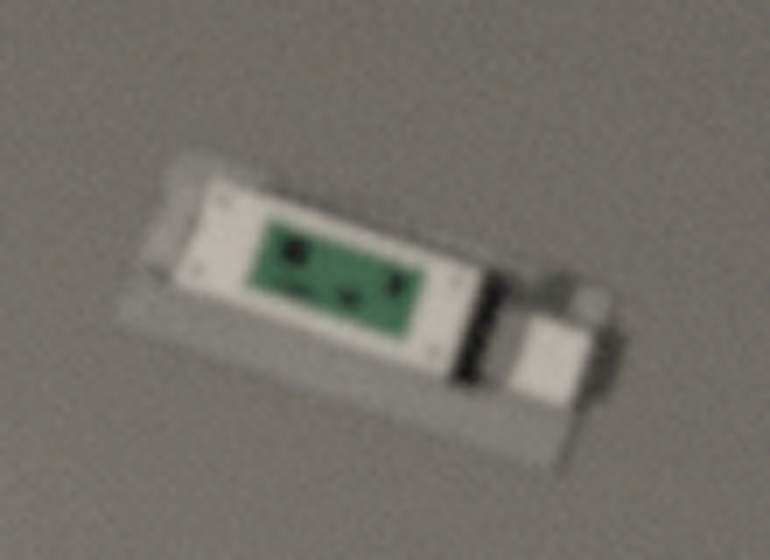

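View pics/side10.png

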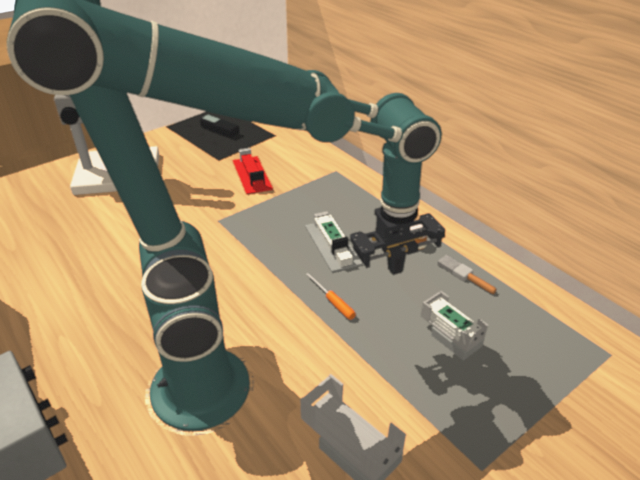

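```bash
python3 - <<'E'
from h import *
u=[uz(p,255,165,7) for p in ((175,283),(215,180),(487,268),(450,375))]
P=np.array([atz('top',q,.044) for q in u]); c=P.mean(0); print(P.round(4),c)
ax=(P[2]+P[3]-P[0]-P[1])[:2]; print('len',np.linalg.norm(ax)/2,'yaw',np.degrees(np.arctan2(ax[1],ax[0])))
d=c[:2]-[.5343,.211]; print('xh',d@[-.2974,-.9548],'yh',d@[.9548,-.2974])
g=[(187,215)]
b=cv2.imread("pics/side10.png")
cv2.imwrite("pics/m10.png",cv2.resize(b[280:365,405:500],None,fx=7,fy=7,interpolation=cv2.INTER_CUBIC))
cv2.imwrite("pics/j10.png",cv2.resize(b[205:255,305:355],None,fx=12,fy=12,interpolation=cv2.INTER_CUBIC))
E
python3 st.py
```

```text
[[0.5318 0.2862 0.044 ]
 [0.5797 0.27   0.044 ]
 [0.5432 0.1461 0.044 ]
 [0.4938 0.1615 0.044 ]] [0.53711594 0.21597825 0.044     ]
len 0.12977719717144626 yaw -106.68839812644882
xh -0.005590692493168647 yh 0.0012081271042932613
[ 0.4279 -0.1358  0.1991] [ 0.0206  0.8023  0.5965 -0.0024] F [ 0.5 -0.1 -0.3] xh 0.3628 yh 0.0016 t 17.6
```

View pics/m10.png

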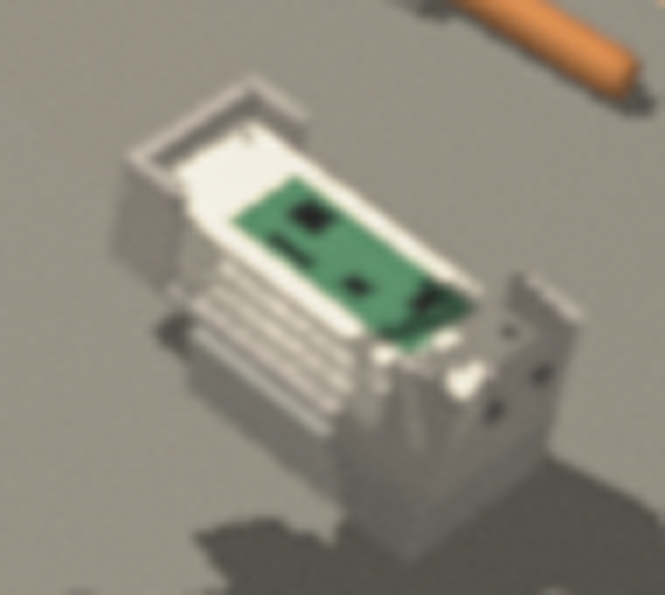

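View pics/j10.png

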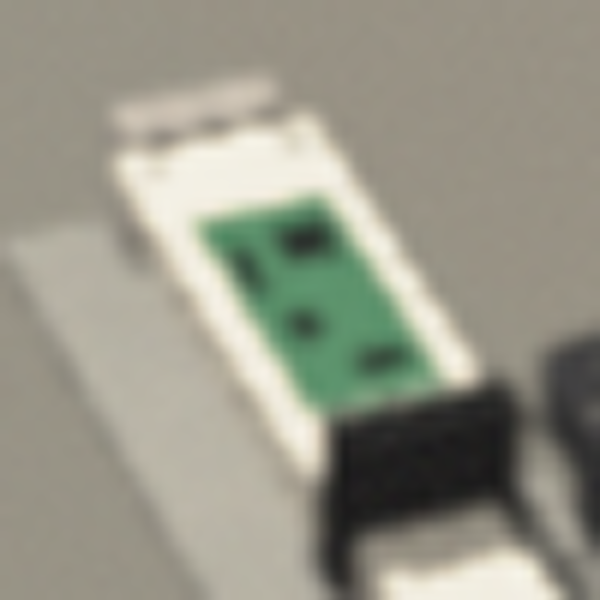

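```bash
python3 - <<'E'
import cv2,numpy as np
a=cv2.imread("pics/top0.png").astype(int);b=cv2.imread("pics/top10.png").astype(int)
for n,(x,y,w,h) in {'jar':(340,135,30,30),'brush':(378,143,58,22),'driver':(352,243,38,20)}.items():
    A,B=[np.float32(cv2.cvtColor(i[y:y+h,x:x+w].astype(np.uint8),cv2.COLOR_BGR2GRAY)) for i in (a,b)]
    print(n,cv2.phaseCorrelate(A,B))
from station import ctrl
print(ctrl.job_done())
E
```

```text
jar ((-0.06896162108786719, -0.045030670289463615), 1.0279446601867677)
brush ((-0.009654561429066177, -0.032498901715683814), 0.8489337503910065)
driver ((-0.2787073043959367, -0.09948588600005692), 0.730973266363144)
the job is handed in; nothing more can be done
None
```

The bottom pallet is clamped in the board holder and the job is handed in at about 17.6 s of the 58 s. No verdict came back.

I drew the pallet about 110 mm out under the gate and lifted it. I then turned it about 19° and set it on the bed, where it touched down at about 10 N. After letting go with the jaw still open, I pushed the jaw with the closed fingers until it stopped dead, at about 20 N, and backed the arm away.

**Pallet in the holder:** the top view puts its middle at holder x ≈ -5.6 mm, y ≈ +1.2 mm, with its length about 0.6° off the holder's axis. It is face up, and I saw no gap at either jaw.

**Jaw position:** I did not measure its value directly at the end. It stopped where the fingers should meet it at about 30 mm, give or take 1.5 mm, so the evidence is the hard stop and the position.

**Magazine:** in the last side view, three pallets lie flat in the chute, dropped to the floor; their offsets were judged by eye, not measured.

**Bystanders:** the jar, brush and screwdriver moved less than 0.3 pixel (about 1 mm) in the top view.

**What disagreed:**
- My holder fit was uneven between the two views, by up to 2 pixels (a few mm) at the far end of the bed.
- After release, the pallet looked about 6 mm farther from the fixed jaw than I had calculated, which was still inside the limits.
- The arm crept about 0.5 mm per row and built up roughly 1–2° of tool tilt, which I corrected for by hand as I went.

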